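Close a split casting mould with its draw latch

ROBOT

A 6-joint arm with a two-finger parallel gripper is mounted at the origin on a cart in front of the work surface, level with it; the furniture and walls round the work are solid. World frame = base frame: x ahead of the robot, y to its left, z up, the work surface at z = 0. Lengths are in m, angles in rad, forces in N, time in s.
With the tool pointing down it reaches from about 0.35 to 0.975 m from the base axis. Payload 4.9 kg.
Tool frame: the origin (TCP) lies on the mounting face of the last link; the fingertips stand 173 mm ahead of it and the grasp point (between the pads) lies 155 mm ahead of it; x points along the fingers, z is the direction in which the jaws open and shut, and the axes are right-handed (so a half turn about x gives the same grasp; the last joint's range is limited). The gripper opens to 85 mm and grips with 20 to 120 N. Pads are 22 mm wide; open, the fingers measure 114 mm over their backs; the gripper's body (76 mm by 85 mm) begins 54 mm behind the grasp point. The pads swing forward as they close: fully open they stand 13 mm farther back than shut.
Start: joints at [1.078, 0.053, 1.613, -0, 1.476, -0.119], TCP at [0.228, 0.582, 0.405] pointing down, gripper open.
Joint ranges: [-3.01, 3.01], [-1.01, 2.22], [0.06, 2.58], [-1.02, 4.17], [0.09, 2.62], [-3.14, 3.14]. Speed limits (rad/s): [2.57, 2.57, 3.14, 3.14, 3.14, 3.14].

INTERFACE

Orientations are given as a rotation vector (axis times angle).
In Python, from station import get_obs, get_image, get_calibration, finish_job, look_for, masks_of, tip_of gives the robot as it stands.
- The arm moves only by the tool carry_out, never from a script. Its argument "increments" is a list of rows, each a list of 3 entries, a list of its own where there are three numbers: the turn, a rotation vector about the world's x, y, z in units of 0.1 rad (1.0 is 0.1 rad), then the shift along the world's x, y, z in units of 20 mm (1.0 is 20 mm), then the opening, from 0 (shut) to 1 (fully open). A call has 1 to 8 rows; each row shifts and turns the pose as measured when the row begins; what a row does not reach is not made up. A row lasts 1/10 s, in which the tool goes at most 50 mm and 8.59 degrees, less where a joint would pass 70% of its speed; a pose out of reach is approached as far as the arm can. A call with a number of a shift or a turn outside -1 to 1 is refused whole. A call with a gripper value outside its range is refused whole. The fingers move at their own pace and stop on an object; "squeeze" is the grip in N (left out, the last holds). Time passes only in rows, so rows that do not move let the fingers close. It gives the time, the measured TCP pose, the force and the opening at its end, in the units of the state.
- get_obs(): the state, without advancing time (a new reading comes with each control period).
- get_image(name): name is "side" or "top" or "wrist"; returns (picture, depth): 384x512x3 uint8, blue, green, red; 384x512 float32, m along the optical axis (not along the pixel's ray), 0 where there is no reading.
- get_calibration(name): a dict with "fx", "fy", "cx", "cy" (pixels), "position" and "orientation" of the camera in the world. Camera axes: x right, y down, z forward; pixel columns grow to the right and rows downward; lengths in m; the calibration is good to about 2 mm. The wrist camera is an equidistant fisheye: a pixel r from the principal point sees the ray r / f radians off the axis. A picture is of the moment at which its call begins: read the wrist's pose just before it. get_calibration takes no time and is no camera call; for the wrist camera it gives the pose at the moment of the call.
- finish_job(): hands the job in, once; it reports no verdict.
Trained networks look in the newest picture that a camera, given by its name, has taken for a name from the list of things; names that differ only in an ending like _2 or _b are one class to them, and where a whole thing is asked for, a point or a joint stands for the part that bears it (a point fixed in the world has none). Each returns a list of dicts, best first, with "p" (0 to 1); they miss things now and then, are a little off and sometimes report something else, mostly with a low value. They report only what shows in the picture. A call takes as long as a camera call.
- look_for(camera, query): "centre" ([column, row] in pixels, amid what is visible of it).
- masks_of(camera, query): "region" (384x512 bool, what is visible of it) and "centre" ([column, row] in pixels, amid what is visible of it).
- tip_of(camera, query): "centre" ([column, row] in pixels: a listed point, or the origin of a listed thing).
The state is a dict: "t": time; "q": joint angles; "dq": joint speeds; "effort": joint torques, N m; "tool_pos": TCP position; "tool_rot": TCP orientation; "contact_force": force on the tool from outside, world axes, zero at the start; "wrist_torque": the same for the moment, N m; "opening": finger opening in m.
Only numpy, scipy, OpenCV 4.12 (cv2) and the standard library are available. Lean on these libraries where they do the work, as an engineer would, in place of code of your own. Each camera call takes 0.05 s, during which the arm holds its last target.

TASK

Close the split metal mould with the draw latch on its top: press the loop down over the nose of the keeper hook until its cross bar drops under the hook's lip, then swing the lever up, over and down past centre until it lies fully flat and holds the two halves together. The hook's height has been reset by feel, so feel for it; do not push on the mould or its latch with more than 25 N, leave the small glassware around it alone, and let go at the end.

Things in the scene. Friction and masses are not known exactly. Their poses are not given: they have to be found in the camera images.
- mould: split mould: grey metal block 222 mm long (x), 104 mm wide (y), top 60 mm above the bench, on a base plate fixed to the bench; origin under it at bench level. x runs from the latch lever to the keeper, z up. A fixed half carries lever and loop; the other half slides along x and carries the keeper. All latch parts are bare steel, centred on the line y = 0 of this frame
- pivot (a point): lever's pivot, a fixed point 14 mm above the mould's flat top, 30 mm to -x of the mould's origin; axes as the mould's. Along x from here the fixed half's top runs from -65 to +30 mm, the open sliding half's from +47.5 to +115.5 mm
- lever (a joint): lever angle (rad): 0 = open, leaning 45 degrees up and towards the keeper (+x); 1.57 = 45 degrees up and back; 2.356 = closed, level, pointing to -x, its hard stop. Light friction holds it while unhooked. Hooked, it pulls against springs: some 6 to 10 N at most near the lever's end, between 1.0 and 1.9, falling to nothing at 2.05 to 2.28 (dead centre), beyond which the springs drive it to its stop
- lever_end (a point): centre of the lever's rounded free end (6 mm thick), 58 mm from the pivot. The lever is a flat steel strip 19 mm wide and 3 mm thick, running straight from the pivot to here
- loop (a joint): angle of the loop on the lever (rad); the loop's slope above level is this value plus that of joint lever. It starts raised clear of the keeper, sloping up; light friction holds it where it is left. Hooked with the lever open, the loop slopes down 0.07 to 0.27 rad
- bar (a point): middle of the loop's cross bar, a round bar 4 mm thick lying across (y), 70 mm from the loop's hinge. That hinge sits on the lever, 12 mm from the pivot, 11 degrees further round than the lever (6.7 mm ahead of and 10 mm above the pivot when the lever is open). Two straps, 38 mm over their outsides and 6 mm high, join hinge and bar
- tab (a point): middle of the top of the loop's flat finger tab, beyond the bar, where the loop is pressed down: a plate reaching from 73 to 95 mm from the loop's hinge (this point at 86 mm), 38 mm wide, 2.5 mm thick, with a low bead along its end. The point's x points outwards from the hinge
- keeper (a point): middle setting of the keeper hook: point on its outward (+x) face, level with the saddle, 10 mm above the mould's top; moves with the sliding half, axes as the mould's. The hook block is set by screws in a slot and may really stand up to 7 mm higher or lower than this point says, so feel for it. It is 16 mm wide; its nose, 16 mm high, slopes down at 60 degrees to a lip 3.5 mm out, upright from 8.5 to 4.5 mm up
- hooked (a point): where the bar's centre lies when hooked, at the hook's middle setting (really up to 7 mm higher or lower): 2 mm out from and 2 mm above point keeper. The loop is a little short: pressed down, the bar rides down the nose, pushing the sliding half up to 2.5 mm against its springs, and drops under the lip; this takes a peak of 5 to 14 N down on the tab. Then it rests on the saddle, a rigid stop
- half (a joint): travel of the sliding half towards the fixed half (m): 0 = open, a gap of 17.5 mm, held by springs (8 N at first, 2.6 N more per mm); 0.014 to 0.015 = drawn together by the closed latch
- vial: small brown glass vial, 23 mm thick and 58 mm high, standing beside the mould; origin at the centre of its underside. Leave it alone
- weighing_bottle: squat glass weighing bottle, 47 mm wide and 48 mm high, standing beside the mould; origin at the centre of its underside. Leave it alone
- petri_dish: flat round dish, 67 mm wide and 13 mm high, lying beside the mould; origin at the centre of its underside. Leave it alone

How it is judged:
At the end, for the whole second after the job is handed in: the lever lies flat at its stop (within 0.08 rad), the hooked loop holds the sliding half drawn in by at least 13 mm (which the springs would undo were it not hooked), and the robot no longer touches the mould (value of joint lever above 2.28 rad and value of joint half above 0.013 m and contact force between each of the arm, the fingers and mould below 0.1 N).
It fails at once if the robot pushes on the mould or its latch with more than 25 N (contact force between any of the fingers, the arm and mould above 25 N).
It fails at once if the vial, dish or weighing bottle is moved by more than 15 mm (distance of any of vial, petri_dish, weighing_bottle from where it was at the start of the episode above 0.015 m).
It also fails if it takes over 64 s, if anything falls off the work surface, if the arm or the gripper's body presses on something with over 40 N, if the wrist force passes 120 N, or if a joint passes its speed limit or range.

## Working session

There is one attempt and no reset: what is moved stays moved. The work goes in short steps, Python scripts to look and compute and a tool call to move; the robot and the scene stay as the last step left them, time stands still between calls to the robot, and variables do not carry over. Pictures are saved under pics/ and viewed, and the job is handed in when it is done.

Besides the shell and the picture viewer there is one more tool, called after "Emit:" as name([rows], argument=value, ...), one row to a line, values as JSON. carry_out: Moves the arm, as the interface text tells. Shifts and turns lie within -1 to 1; 1 stands for 20 mm of shift or 0.1 rad of turn. Its arguments: {"type":"object","properties":{"increments":{"type":"array","items":{"type":"array"}},"squeeze":{"type":"number"}},"required":["increments"]}

```bash
ls; mkdir -p pics
python3 - <<'E'
from station import *
import cv2,numpy as np
o=get_obs(); print({k:np.round(v,3) for k,v in o.items()})
for n in ("side","top","wrist"):
    im,d=get_image(n); cv2.imwrite(f"pics/{n}0.png",im); c=get_calibration(n); print(n,c)
    np.save(f"pics/{n}0d.npy",d)
    if n!="wrist":
        for q in ("mould","pivot","lever_end","bar","tab","keeper","hooked","vial","weighing_bottle","petri_dish"):
            r=tip_of(n,q); print(q,[(round(x["p"],2),np.round(x["centre"],1).tolist()) for x in r[:2]])
E
```

```text
pics
{'t': np.float64(0.0), 'q': array([ 1.078,  0.053,  1.614, -0.   ,  1.476, -0.119]), 'dq': array([-0.   , -0.001, -0.001, -0.002, -0.   , -0.   ]), 'effort': array([-0.0000e+00, -3.9366e+01, -3.7019e+01, -0.0000e+00,  7.0000e-03,
       -0.0000e+00]), 'tool_pos': array([0.228, 0.582, 0.403]), 'tool_rot': array([-0.931,  1.365,  0.929]), 'contact_force': array([ 0.657, -0.118,  0.709]), 'wrist_torque': array([-0.007,  0.037,  0.069]), 'opening': np.float64(0.085)}
side {'fx': 428.10897830827423, 'fy': 428.10897830827423, 'cx': 263.57784857379215, 'cy': 191.16328235650923, 'position': array([0.33663077, 0.80182046, 0.46241622]), 'orientation': array([-0.45013196,  2.45588085, -1.58901993])}
mould [(0.7, [275.6, 239.7]), (0.7, [256.6, 193.7])]
pivot [(0.95, [294.0, 209.5])]
lever_end [(0.7, [275.8, 189.1])]
bar [(0.67, [255.3, 194.2])]
tab []
keeper [(0.9, [259.4, 206.6])]
hooked [(0.88, [256.7, 203.7])]
vial [(0.95, [301.6, 273.4])]
weighing_bottle [(0.74, [304.2, 215.8])]
petri_dish [(0.69, [231.5, 267.2])]
top {'fx': 374.5183533133905, 'fy': 374.5183533133905, 'cx': 257.1896063271988, 'cy': 182.46801398520535, 'position': array([0.47083669, 0.05507487, 0.926603  ]), 'orientation': array([-2.13284938,  2.12281107, -0.12739275])}
mould [(0.91, [267.3, 199.2])]
pivot [(0.89, [272.2, 208.9])]
lever_end []
bar [(0.74, [262.7, 174.0])]
tab [(0.61, [265.0, 165.0])]
keeper [(0.63, [263.6, 173.7]), (0.44, [265.5, 164.8])]
hooked [(0.71, [264.5, 174.9])]
vial [(0.62, [265.6, 185.6])]
weighing_bottle [(0.87, [320.8, 206.9]), (0.71, [222.6, 235.4])]
petri_dish [(0.93, [215.2, 176.3])]
wrist {'fx': 297.3186396354542, 'fy': 297.3186396354542, 'cx': 251.51646942105498, 'cy': 197.04049614803998, 'position': array([0.16571852, 0.60632552, 0.37374792]), 'orientation': array([2.40690241, 1.64029519, 0.22149182])}
```

Run:
```python
import cv2
im=cv2.imread("pics/side0.png"); cv2.imwrite("pics/side0z.png",cv2.resize(im[130:330,160:400],None,fx=3.2,fy=3,interpolation=cv2.INTER_CUBIC))
im=cv2.imread("pics/top0.png"); cv2.imwrite("pics/top0z.png",cv2.resize(im[110:290,160:380],None,fx=3.5,fy=3.3,interpolation=cv2.INTER_CUBIC))
```

```text
(no output)
```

View pics/side0z.png

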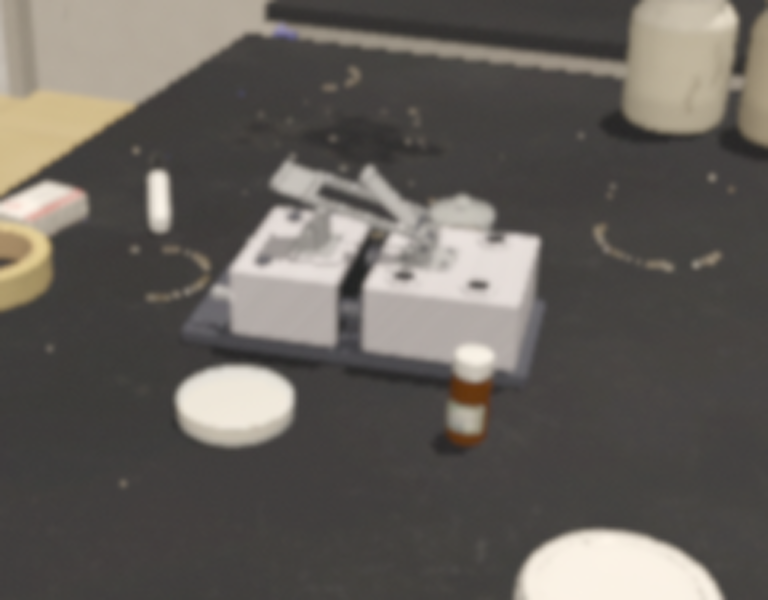

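View pics/top0z.png

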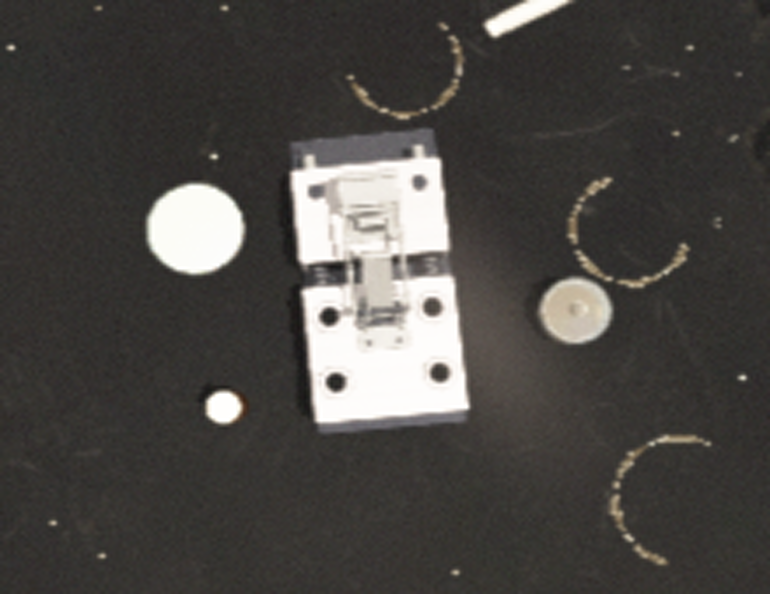

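View pics/wrist0.png

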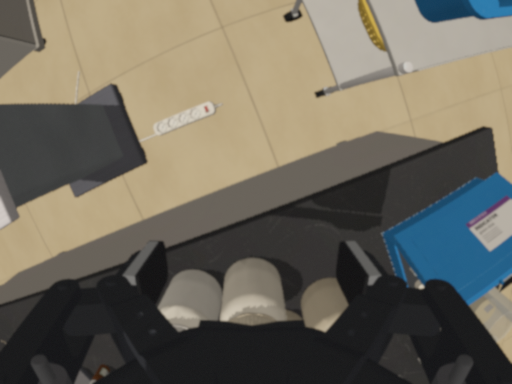

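View pics/side0.png

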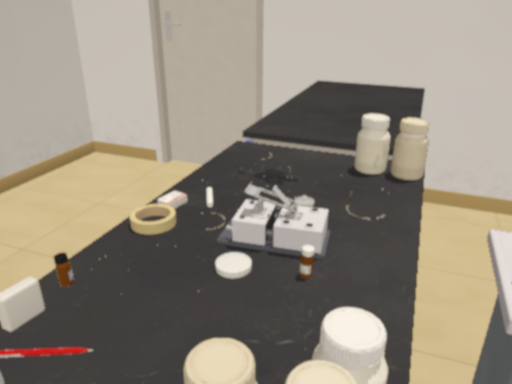

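```bash
cat > h.py <<'E'
import numpy as np, cv2
from scipy.spatial.transform import Rotation as R
from station import *
def ray(n,px,c=None):
    c=c or get_calibration(n); p=np.atleast_2d(px).astype(float)
    u=(p-[c["cx"],c["cy"]])/[c["fx"],c["fy"]]
    if n=="wrist":
        r=np.linalg.norm(u,axis=1,keepdims=True)+1e-12
        d=np.hstack([u/r*np.tan(r),np.ones_like(r)])
    else: d=np.hstack([u,np.ones((len(u),1))])
    return np.array(c["position"]),d@R.from_rotvec(c["orientation"]).as_matrix().T
def onz(n,px,z,c=None):
    o,d=ray(n,px,c); return o+d*((z-o[2])/d[:,2:3])
def depthpts(n,d,c=None):
    v,u=np.mgrid[0:384,0:512]; px=np.stack([u,v],-1).reshape(-1,2)
    o,r=ray(n,px,c); return (o+r*d.reshape(-1,1)).reshape(384,512,3)
def proj(n,P,c=None):
    c=c or get_calibration(n); q=(np.atleast_2d(P)-c["position"])@R.from_rotvec(c["orientation"]).as_matrix()
    return q[:,:2]/q[:,2:3]*[c["fx"],c["fy"]]+[c["cx"],c["cy"]]
E
python3 - <<'E'
from h import *
d=np.load("pics/top0d.npy"); im=cv2.imread("pics/top0.png")
P=depthpts("top",d)
print("table z",np.median(P[...,2][(abs(P[...,0]-.4)<.3)&(abs(P[...,1])<.3)]))
m=(abs(P[...,2]-.06)<.006)&(d>0)
sub=np.zeros_like(m);sub[140:260,230:310]=1; m&=sub
n,l,s,c=cv2.connectedComponentsWithStats(m.astype(np.uint8))
print(s)
for i in range(1,n):
    if s[i,4]>300:
        q=P[l==i]; 
        rc=cv2.minAreaRect((q[:,:2]*1000).astype(np.float32)); print(rc, np.median(q[:,2])); print(cv2.boxPoints(rc))
print(onz("top",[[272.2,208.9]],.074),onz("top",[[267.3,199.2]],0))
for q,z in(("weighing_bottle",.048),("vial",.058),("petri_dish",.013)):
    im,_=get_image("top")
    for r in masks_of("top",q)[:2]: print(q,r["p"],r["centre"],onz("top",r["centre"],z))
E
```

```text
table z 0.0010161479999624135
[[     0      0    512    384 194116]
 [   244    158     45     33    775]
 [   272    171      1      1      1]
 [   262    172      3      1      3]
 [   259    174     16     15    132]
 [   247    193     47     45   1534]
 [   273    195      3      8     23]
 [   261    196      4      8     23]
 [   264    206      1      1      1]]
((624.8417358398438, 63.78356170654297), (69.09226989746094, 100.01020050048828), 5.979116439819336) 0.061184284621201845
[[585.2747   109.9181  ]
 [595.6923    10.45196 ]
 [664.40875   17.649025]
 [653.99115  117.115166]]
((526.9263305664062, 53.76134490966797), (95.12939453125, 99.802001953125), 5.958615303039551) 0.061678735800638096
[[474.4384    98.45504 ]
 [484.79886   -0.807744]
 [579.4143     9.06765 ]
 [569.05383  108.33044 ]]
[[0.54016883 0.04824207 0.074     ]] [[0.57025485 0.05984157 0.        ]]
weighing_bottle 0.73 [322.7, 203.5] [[ 0.55547336 -0.0700926   0.048     ]]
vial 0.44 [222.6, 233.9] [[0.48325966 0.16232882 0.058     ]]
vial 0.31 [267.4, 185.6] [[0.59603882 0.05940618 0.058     ]]
petri_dish 0.74 [215.3, 175.9] [[0.62654026 0.18909617 0.013     ]]
petri_dish 0.22 [271.5, 196.7] [[0.57505673 0.04949987 0.013     ]]
```

```bash
cat >> h.py <<'E'
PIV=np.array([.5442,.0555,.074]); YAW=np.deg2rad(5.9)
EX=np.array([np.cos(YAW),np.sin(YAW),0]);EY=np.array([-np.sin(YAW),np.cos(YAW),0]);EZ=np.array([0,0,1.])
M=np.stack([EX,EY,EZ],1)
def m2w(p): return PIV+np.atleast_2d(p)@M.T
def w2m(P): return (np.atleast_2d(P)-PIV)@M
E
python3 - <<'E'
from h import *
o=get_obs(); A=R.from_rotvec(o["tool_rot"]).as_matrix(); print("tool axes cols\n",A.round(3))
# target: x down, z along mould +-y
for s in (1,-1):
    z=s*EY; x=-EZ; y=np.cross(z,x); T=np.stack([x,y,z],1); print(s,(R.from_matrix(T)*R.from_matrix(A).inv()).as_rotvec().round(4))
for n in("top","side"):
    d=np.load(f"pics/{n}0d.npy"); P=w2m(depthpts(n,d).reshape(-1,3))*1000
    print(n,"pivot px",proj(n,PIV),"tops",)
    k=(abs(P[:,1])<22)&(P[:,0]>-70)&(P[:,0]<130)&(P[:,2]>-12)&(P[:,2]<90)&(d.reshape(-1)>0)
    Q=P[k]
    for a in range(-70,130,6):
        q=Q[(Q[:,0]>=a)&(Q[:,0]<a+6)]
        c=q[abs(q[:,1])<8]; e=q[abs(q[:,1])>=8]
        f=lambda v:(np.percentile(v[:,2],[50,90,100]).round(0) if len(v) else None)
        print(a,len(q),f(c),f(e))
E
```

```text
tool axes cols
 [[ 0.    -0.931  0.365]
 [ 0.     0.365  0.931]
 [-1.     0.     0.   ]]
1 [-0.     -0.      0.4768]
-1 [-0.      0.     -2.6648]
top pivot px [[269.01456155 207.11804711]] tops
-70 2 None [-11. -11. -11.]
-64 14 [-12. -11. -11.] [-11. -10.  -8.]
-58 21 [-12. -11. -11.] [-12. -10. -10.]
-52 12 [-12. -10.  -9.] [-11. -10.  -9.]
-46 12 [-11. -11. -11.] [-11. -11. -11.]
-40 17 [-11. -11. -11.] [-11. -10. -10.]
-34 11 [-11. -10. -10.] [-12. -11. -11.]
-28 14 [-10. -10. -10.] [-11. -11.  -9.]
-22 19 [-11.  -9.  -9.] [-10.  -9.  -9.]
-16 32 [-11. -10.  -9.] [-11.  -8.  -8.]
-10 33 [-11.  -9.  -9.] [-11.  -8.   1.]
-4 46 [2. 4. 4.] [4. 6. 8.]
2 53 [ 9. 13. 14.] [13. 14. 16.]
8 39 [14. 16. 17.] [-10.  17.  18.]
14 46 [20. 24. 24.] [15. 21. 24.]
20 39 [26. 30. 32.] [18. 28. 29.]
26 38 [32. 37. 38.] [20. 29. 33.]
32 33 [39. 42. 45.] [21. 42. 44.]
38 31 [45. 47. 48.] [26. 46. 48.]
44 12 None [23. 25. 27.]
50 20 [-12. -12. -12.] [-10.  26.  28.]
56 30 [-11.  -9.  -9.] [-10.  29.  31.]
62 48 [ 7. 18. 20.] [-9. 30. 31.]
68 52 [17. 32. 34.] [ 1. 32. 35.]
74 60 [31. 33. 34.] [31. 33.
[... 530 characters left out ...]

-10 12 [-11. -11. -11.] [-8.  2.  5.]
-4 52 [2. 3. 5.] [-3.  4.  6.]
2 53 [ 7. 12. 13.] [ 8. 12. 14.]
8 40 [13. 16. 17.] [12. 14. 15.]
14 37 [19. 22. 22.] [15. 21. 21.]
20 29 [25. 27. 28.] [17. 24. 27.]
26 27 [30. 33. 35.] [19. 33. 34.]
32 36 [37. 41. 43.] [19. 37. 40.]
38 31 [43. 45. 45.] [22. 42. 44.]
44 19 None [21. 23. 24.]
50 18 None [23. 25. 26.]
56 19 [-12. -12. -12.] [24. 27. 28.]
62 62 [ 0. 10. 15.] [19. 28. 31.]
68 59 [10. 30. 31.] [20. 30. 32.]
74 55 [ 9. 31. 32.] [ 0. 31. 32.]
80 37 [31. 32. 32.] [31. 32. 32.]
86 31 [33. 34. 34.] [33. 34. 34.]
92 34 [37. 38. 38.] [35. 38. 39.]
98 1 None [34. 34. 34.]
104 0 None None
110 0 None None
116 0 None None
122 0 None None
128 0 None None
```

Run:
```python
from h import *
print(m2w([97,0,0])if 0 else m2w([.097,0,0]), m2w([.097,0,0])-get_obs()["tool_pos"])
```

```text
[[0.64068617 0.06547088 0.074     ]] [[ 0.41247539 -0.51636328 -0.33071337]]
```

Emit:
carry_out([
  [[0,0,0.8],[0.6,-0.75,0],0],
  [[0,0,0.8],[0.8,-1,0],0],
  [[0,0,0.8],[0.8,-1,0],0],
  [[0,0,0.8],[0.8,-1,0],0],
  [[0,0,0.8],[0.8,-1,0],0],
  [[0,0,0.4],[0.8,-1,0],0],
  [[0,0,0.2],[0.8,-1,0],0],
  [[0,0,0],[0.8,-1,0],0],
], squeeze=30)

```text
t: 2.25
tool_pos: [0.3538, 0.4229, 0.4049]
tool_rot: [-1.291, 1.153, 1.292]
contact_force: [0.5, -0.2, 0.6]
opening: 0.0001
```

Emit:
carry_out([
  [[0,0,0],[0.8,-1,0],0],
  [[0,0,0],[0.8,-1,0],0],
  [[0,0,0],[0.8,-1,0],0],
  [[0,0,0],[0.8,-1,0],0],
  [[0,0,0],[0.8,-1,0],0],
  [[0,0,0],[0.8,-1,0],0],
  [[0,0,0],[0.8,-1,0],0],
  [[0,0,0],[0.8,-1,0],0],
])

```text
t: 3.05
tool_pos: [0.4862, 0.2555, 0.4062]
tool_rot: [-1.291, 1.15, 1.291]
contact_force: [-0.3, -0.0, 0.2]
opening: -0.0
```

Emit:
carry_out([
  [[0,0,0],[0.8,-1,0],0],
  [[0,0,0],[0.8,-1,0],0],
  [[0,0,0],[0.8,-1,0],0],
  [[0,0,0],[0.8,-1,0],0],
  [[0,0,0],[0.8,-1,0],0],
  [[0,0,0],[0.8,-1,0],0],
  [[0,0,0],[0.8,-1,0],0],
  [[0,0,0],[0,0,0],0],
])

```text
t: 3.85
tool_pos: [0.6035, 0.1066, 0.4069]
tool_rot: [-1.289, 1.15, 1.286]
contact_force: [0.1, -0.5, -0.0]
opening: 0.0004
```

```bash
cat >> h.py <<'E'
def st():
    o=get_obs(); T=R.from_rotvec(o["tool_rot"]).as_matrix(); tip=o["tool_pos"]+.173*T[:,0]
    z=EY; x=-EZ; y=np.cross(z,x); D=np.stack([x,y,z],1)
    print("t",round(float(o["t"]),2),"tip m(mm)",(w2m(tip)[0]*1000).round(1),"F(m)",(o["contact_force"]@M).round(1),"rot err",(R.from_matrix(D)*R.from_matrix(T).inv()).as_rotvec().round(3))
    return tip
def to(*m):
    tip=st(); dd=m2w(np.array(m)/1000.)[0]-tip; print("need shift units",(dd/.02).round(2))
E
python3 -c "
from h import *
to(97,0,60)"
```

```text
t 3.85 tip m(mm) [ 65.1  45.2 159.9] F(m) [ 0.1 -0.5 -0. ] rot err [-0.003  0.005 -0.006]
need shift units [ 1.82 -2.08 -4.99]
```

Emit:
carry_out([
  [[0,0,0],[0.6,-0.7,-0.8],0],
  [[0,0,0],[0.7,-0.8,-0.9],0],
  [[0,0,0],[0.6,-0.7,-0.9],0],
  [[0,0,0],[0,0,-0.9],0],
  [[0,0,0],[0,0,-0.9],0],
  [[0,0,0],[0,0,0],0],
  [[0,0,0],[0,0,0],0],
])

```text
t: 4.55
tool_pos: [0.6416, 0.0637, 0.3181]
tool_rot: [-1.289, 1.146, 1.287]
contact_force: [0.3, -0.6, -0.4]
opening: 0.0003
```

```bash
python3 -c "
from h import *
to(97,0,50)
for n in ('side','wrist','top'):
    im,d=get_image(n); cv2.imwrite(f'pics/{n}1.png',im); np.save(f'pics/{n}1d.npy',d)
im=cv2.imread('pics/side1.png'); cv2.imwrite('pics/side1z.png',cv2.resize(im[110:270,190:370],None,fx=4,fy=3.7,interpolation=cv2.INTER_CUBIC))
"
```

```text
t 4.55 tip m(mm) [99.  -1.1 71.1] F(m) [ 0.2 -0.6 -0.4] rot err [-0.005  0.007 -0.007]
need shift units [-0.11  0.04 -1.05]
```

View pics/side1z.png

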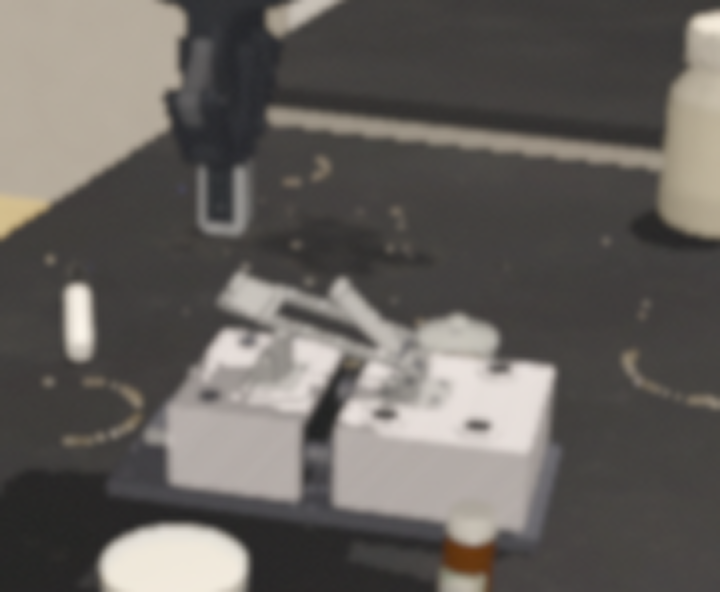

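View pics/wrist1.png

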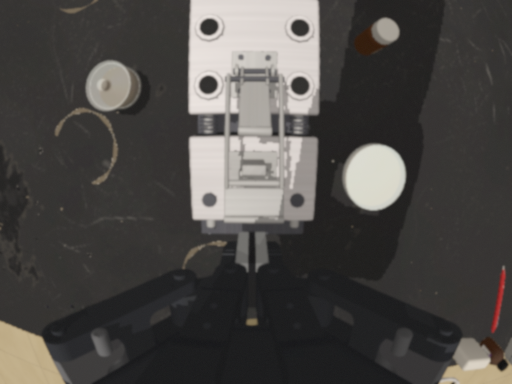

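```bash
python3 -c "
from h import *
for x in (88,99,110): print(x,proj('side',m2w(np.array([x,-1,71])/1000)), proj('top',m2w(np.array([x,-1,71])/1000)))
for n in ('side','top'):
    d=np.load(f'pics/{n}1d.npy'); P=w2m(depthpts(n,d).reshape(-1,3))*1000
    k=(P[:,2]>66)&(P[:,2]<100)&(abs(P[:,0]-99)<40)&(abs(P[:,1])<50); q=P[k]; print(n,len(q))
    for a in range(66,100,4):
        s=q[(q[:,2]>=a)&(q[:,2]<a+4)]
        if len(s): print(a,len(s),s.min(0).round(),s.max(0).round())
im=cv2.imread('pics/wrist1.png'); r=proj
c=get_calibration('wrist')
def pw(P):
    q=(np.atleast_2d(P)-c['position'])@R.from_rotvec(c['orientation']).as_matrix()
    rr=np.linalg.norm(q[:,:2],axis=1); th=np.arctan2(rr,q[:,2]); return q[:,:2]/rr[:,None]*th[:,None]*c['fx']+[c['cx'],c['cy']]
print('wrist: piv,leverend,tabend,saddle front',pw(m2w(np.array([[0,0,0],[41,0,41],[95,0,38],[73.7,0,-4],[-65,52,-14],[115,52,-14],[115,-52,-14]])/1000)).round(1))
"
```

```text
88 [[251.59140052 172.0222707 ]] [[265.31518966 163.10615286]]
99 [[246.30690692 171.45613613]] [[264.80443296 158.07263823]]
110 [[241.05250301 170.89322512]] [[264.29582912 153.06034007]]
side 166
70 15 [93.  2. 71.] [108.   8.  74.]
74 15 [89. -2. 74.] [110.   9.  78.]
78 23 [89. -7. 78.] [110.  13.  82.]
82 27 [89. -8. 82.] [111.  14.  86.]
86 19 [89. -8. 86.] [106.  15.  90.]
90 27 [89. -8. 90.] [110.  15.  94.]
94 26 [89. -7. 94.] [110.  15.  98.]
98 14 [88. -6. 98.] [111.  15. 100.]
top 0
wrist: piv,leverend,tabend,saddle front [[253.5  71.7]
 [253.8 131.8]
 [253.1 218.6]
 [252.7 172.3]
 [320.3  -0.4]
 [315.  219.8]
 [189.2 219.2]]
```

Emit:
carry_out([
  [[0,0,0],[-0.1,0.05,-0.6],0],
  [[0,0,0],[0,0,-0.4],0],
  [[0,0,0],[0,0,0],0],
])

```text
t: 5.0
tool_pos: [0.64, 0.0651, 0.3001]
tool_rot: [-1.293, 1.142, 1.283]
contact_force: [0.4, -0.2, -0.8]
opening: -0.0001
```

```bash
python3 -c "
from h import *
to(97,0,40)"
```

```text
t 5.0 tip m(mm) [98.6  0.4 53.1] F(m) [ 0.3 -0.2 -0.8] rot err [-0.005  0.013 -0.008]
need shift units [-0.08 -0.03 -0.65]
```

Emit:
carry_out([
  [[0,0,0],[-0.05,-0.02,-0.2],0],
  [[0,0,0],[0,0,-0.2],0],
  [[0,0,0],[0,0,-0.2],0],
  [[0,0,0],[0,0,-0.15],0],
  [[0,0,0],[0,0,-0.1],0],
  [[0,0,0],[0,0,-0.1],0],
])

```text
t: 5.6
tool_pos: [0.6391, 0.0646, 0.2797]
tool_rot: [-1.293, 1.141, 1.282]
contact_force: [-0.2, 1.0, 0.3]
opening: -0.0002
```

```bash
python3 -c "
from h import *
to(98,0,30)"
```

```text
t 5.6 tip m(mm) [97.8 -0.  32.7] F(m) [-0.1  1.   0.3] rot err [-0.005  0.013 -0.007]
need shift units [ 0.01  0.   -0.14]
```

Emit:
carry_out([
  [[0,0,0],[0,0,-0.1],0],
  [[0,0,0],[0,0,-0.1],0],
])

```text
t: 5.8
tool_pos: [0.6393, 0.0646, 0.2756]
tool_rot: [-1.293, 1.141, 1.282]
contact_force: [0.3, -0.3, -0.8]
opening: 0.0001
```

Emit:
carry_out([
  [[0,0,0],[0,0,-0.1],0],
  [[0,0,0],[0,0,-0.1],0],
])

```text
t: 6.0
tool_pos: [0.6394, 0.0646, 0.2714]
tool_rot: [-1.293, 1.141, 1.281]
contact_force: [0.2, 0.5, 0.2]
opening: -0.0002
```

Emit:
carry_out([
  [[0,0,0],[0,0,-0.1],0],
])

```text
t: 6.1
tool_pos: [0.6394, 0.0646, 0.2693]
tool_rot: [-1.294, 1.141, 1.281]
contact_force: [-0.1, -0.1, 0.8]
opening: -0.0003
```

Emit:
carry_out([
  [[0,0,0],[0,0,-0.1],0],
])

```text
t: 6.2
tool_pos: [0.6394, 0.0646, 0.2671]
tool_rot: [-1.294, 1.141, 1.281]
contact_force: [0.3, -0.9, 0.7]
opening: 0.0002
```

```bash
python3 -c "
from h import *
to(98,0,30)
im,d=get_image('side'); cv2.imwrite('pics/s2.png',cv2.resize(im[110:270,190:370],None,fx=4,fy=3.7,interpolation=cv2.INTER_CUBIC))"
```

```text
t 6.2 tip m(mm) [98.2 -0.1 20.2] F(m) [ 0.2 -0.9  0.7] rot err [-0.005  0.014 -0.007]
need shift units [-0.01  0.    0.49]
```

View pics/s2.png

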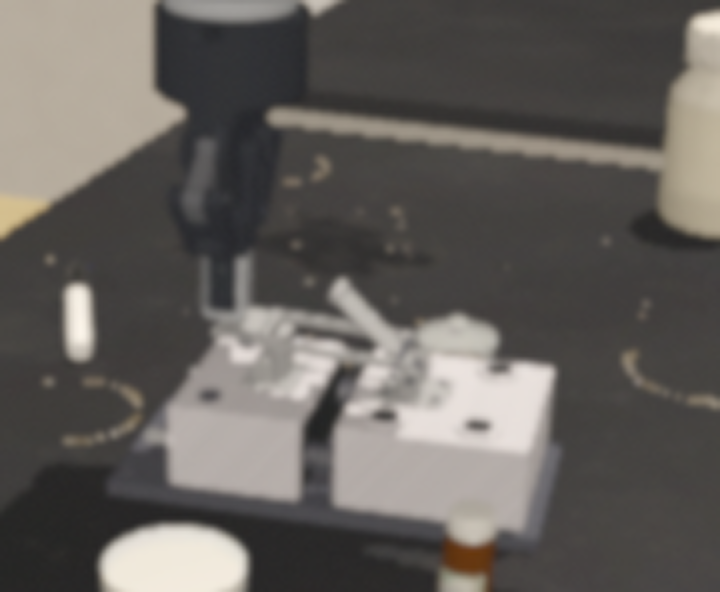

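Emit:
carry_out([
  [[0,0,0],[0,0,-0.1],0],
])

```text
t: 6.35
tool_pos: [0.6393, 0.0646, 0.2648]
tool_rot: [-1.293, 1.141, 1.281]
contact_force: [0.5, 0.1, 0.5]
opening: -0.0001
```

Emit:
carry_out([
  [[0,0,0],[0,0,-0.1],0],
])

```text
t: 6.45
tool_pos: [0.6393, 0.0646, 0.2626]
tool_rot: [-1.293, 1.141, 1.281]
contact_force: [-0.1, 0.6, -0.5]
opening: -0.0003
```

Emit:
carry_out([
  [[0,0,0],[0,0,-0.08],0],
])

```text
t: 6.55
tool_pos: [0.6393, 0.0646, 0.2608]
tool_rot: [-1.293, 1.141, 1.281]
contact_force: [-0.9, 1.3, 0.7]
opening: 0.0002
```

Emit:
carry_out([
  [[0,0,0],[0,0,-0.06],0],
])

```text
t: 6.65
tool_pos: [0.6394, 0.0646, 0.2599]
tool_rot: [-1.293, 1.141, 1.281]
contact_force: [-1.3, 0.1, 5.0]
opening: 0.0005
```

Emit:
carry_out([
  [[0,0,0],[0,0,-0.06],0],
])

```text
t: 6.75
tool_pos: [0.6395, 0.0646, 0.2594]
tool_rot: [-1.293, 1.141, 1.281]
contact_force: [-2.6, -0.5, 4.5]
opening: -0.0001
```

Emit:
carry_out([
  [[0,0,0],[0,0,-0.06],0],
])

```text
t: 6.85
tool_pos: [0.6396, 0.0646, 0.2589]
tool_rot: [-1.294, 1.141, 1.281]
contact_force: [-3.3, -0.9, 5.1]
opening: 0.0001
```

Emit:
carry_out([
  [[0,0,0],[0,0,-0.06],0],
])

```text
t: 6.95
tool_pos: [0.6396, 0.0646, 0.2585]
tool_rot: [-1.294, 1.141, 1.282]
contact_force: [-3.9, 0.2, 5.0]
opening: 0.0003
```

```bash
python3 -c "
from h import *
to(98,0,10)"
```

```text
t 6.95 tip m(mm) [98.4 -0.1 11.5] F(m) [-3.8  0.6  5. ] rot err [-0.005  0.014 -0.008]
need shift units [-0.02  0.   -0.07]
```

Emit:
carry_out([
  [[0,0,0],[-0.03,0,-0.08],0],
])

```text
t: 7.05
tool_pos: [0.6393, 0.0646, 0.2576]
tool_rot: [-1.294, 1.14, 1.28]
contact_force: [0.1, 0.2, 4.2]
opening: 0.0004
```

Emit:
carry_out([
  [[0,0,0],[-0.03,0,-0.08],0],
])

```text
t: 7.15
tool_pos: [0.639, 0.0646, 0.2566]
tool_rot: [-1.295, 1.139, 1.279]
contact_force: [-0.4, 0.6, 4.7]
opening: -0.0
```

Emit:
carry_out([
  [[0,0,0],[-0.03,0,-0.08],0],
])

```text
t: 7.25
tool_pos: [0.6387, 0.0646, 0.2554]
tool_rot: [-1.296, 1.138, 1.278]
contact_force: [-0.7, -0.9, 5.1]
opening: 0.0002
```

```bash
python3 -c "
from h import *
to(98,0,10)"
```

```text
t 7.25 tip m(mm) [98.3 -0.1  8.5] F(m) [-0.8 -0.9  5.1] rot err [-0.005  0.019 -0.008]
need shift units [-0.01  0.    0.08]
```

Emit:
carry_out([
  [[0,0.04,0],[0,0,-0.08],0],
])

```text
t: 7.35
tool_pos: [0.639, 0.0646, 0.2543]
tool_rot: [-1.295, 1.139, 1.28]
contact_force: [0.5, -0.6, 4.5]
opening: 0.0001
```

Emit:
carry_out([
  [[0,0.04,0],[0,0,-0.08],0],
])

```text
t: 7.45
tool_pos: [0.6393, 0.0646, 0.2527]
tool_rot: [-1.293, 1.141, 1.282]
contact_force: [1.3, -0.1, 1.7]
opening: 0.0003
```

Emit:
carry_out([
  [[0,0.04,0],[0,0,-0.08],0],
])

```text
t: 7.55
tool_pos: [0.639, 0.0646, 0.2502]
tool_rot: [-1.29, 1.145, 1.286]
contact_force: [-1.0, 0.4, 0.9]
opening: 0.0001
```

```bash
python3 -c "
from h import *
to(98,0,10)"
```

```text
t 7.55 tip m(mm) [96.7  0.1  3.2] F(m) [-0.9  0.4  0.9] rot err [-0.005  0.008 -0.008]
need shift units [0.07 0.   0.34]
```

Emit:
carry_out([
  [[0,0,0],[0,0,-0.06],0],
])

```text
t: 7.65
tool_pos: [0.6391, 0.0646, 0.2492]
tool_rot: [-1.29, 1.146, 1.287]
contact_force: [-2.3, -0.5, 10.9]
opening: 0.0
```

Emit:
carry_out([
  [[0,0,0],[0,0,-0.06],0],
])

```text
t: 7.75
tool_pos: [0.6393, 0.0646, 0.2492]
tool_rot: [-1.29, 1.146, 1.287]
contact_force: [-4.1, 0.1, 11.9]
opening: -0.0002
```

Emit:
carry_out([
  [[0,0,0],[0,0,-0.06],0],
])

```text
t: 7.85
tool_pos: [0.6394, 0.0646, 0.2493]
tool_rot: [-1.29, 1.147, 1.288]
contact_force: [-3.7, 0.1, 10.7]
opening: -0.0002
```

```bash
python3 -c "
from h import *
to(98,0,10)
im,d=get_image('side'); cv2.imwrite('pics/s3.png',cv2.resize(im[110:270,190:370],None,fx=4,fy=3.7,interpolation=cv2.INTER_CUBIC))"
```

```text
t 7.85 tip m(mm) [96.8  0.1  2.3] F(m) [-3.6  0.5 10.7] rot err [-0.005  0.006 -0.008]
need shift units [0.06 0.   0.38]
```

View pics/s3.png

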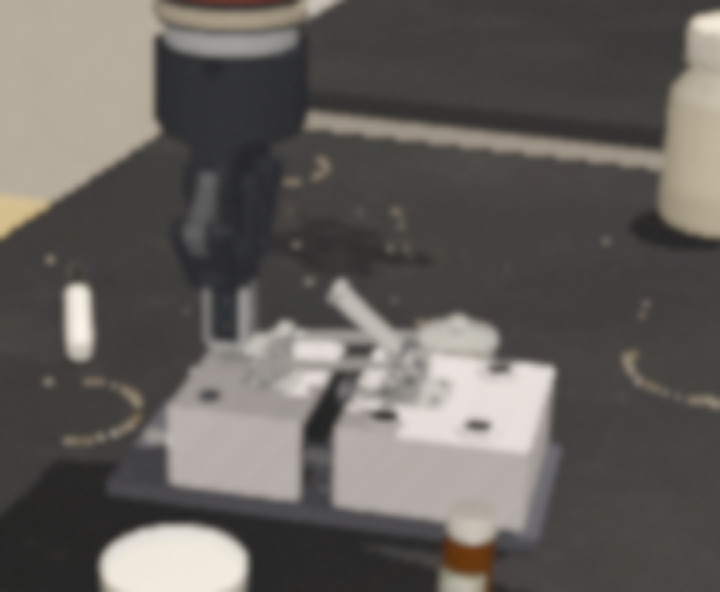

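Emit:
carry_out([
  [[0,0,0],[0,0,0.5],0],
  [[0,0,0],[0,0,0.9],0],
  [[0,0,0],[0,0,0.9],0],
  [[0,0,0],[0,0,0.4],0],
  [[0,0,0],[-0.5,-0.05,0],0],
  [[0,0,0],[-0.8,-0.08,0],0],
  [[0,0,0],[-0.4,-0.05,0],0],
  [[0,0,0],[0,0,0],0],
])

```text
t: 8.7
tool_pos: [0.6001, 0.0608, 0.2981]
tool_rot: [-1.282, 1.156, 1.299]
contact_force: [-0.6, 0.9, 0.7]
opening: 0.0001
```

```bash
python3 -c "
from h import *
to(62,0,30)
im,d=get_image('side'); cv2.imwrite('pics/s4.png',cv2.resize(im[110:270,190:370],None,fx=4,fy=3.7,interpolation=cv2.INTER_CUBIC))
P=w2m(depthpts('side',d).reshape(-1,3))*1000
k=(abs(P[:,1])<22)&(P[:,0]>-20)&(P[:,0]<115)&(P[:,2]>-8)&(P[:,2]<50)&(d.reshape(-1)>0)
Q=P[k]
for a in range(0,110,6):
    q=Q[(Q[:,0]>=a)&(Q[:,0]<a+6)]
    if len(q): print(a,len(q),np.percentile(q[:,2],[10,50,90,100]).round())
im,d=get_image('wrist'); cv2.imwrite('pics/w4.png',im)"
```

```text
t 8.7 tip m(mm) [54.9  0.6 51.1] F(m) [-0.5  0.9  0.7] rot err [-0.005 -0.008 -0.008]
need shift units [ 0.36  0.01 -1.05]
0 46 [-3.  5. 11. 13.]
6 36 [ 9. 11. 14. 14.]
12 28 [ 9. 15. 18. 20.]
18 29 [ 9. 20. 24. 27.]
24 33 [ 6. 26. 30. 32.]
30 39 [ 6. 32. 36. 38.]
36 38 [ 5. 38. 43. 44.]
42 23 [ 4.  7. 42. 44.]
48 17 [ 3.  5.  7. 49.]
54 16 [2. 4. 7. 7.]
60 42 [ 0.  4. 12. 17.]
66 38 [ 1.  7. 15. 17.]
72 22 [-7.  2.  7. 10.]
78 23 [-1.  2.  3.  4.]
84 25 [1. 1. 2. 3.]
90 21 [-0.  0.  2.  3.]
96 25 [-1.  1.  3.  4.]
```

View pics/s4.png

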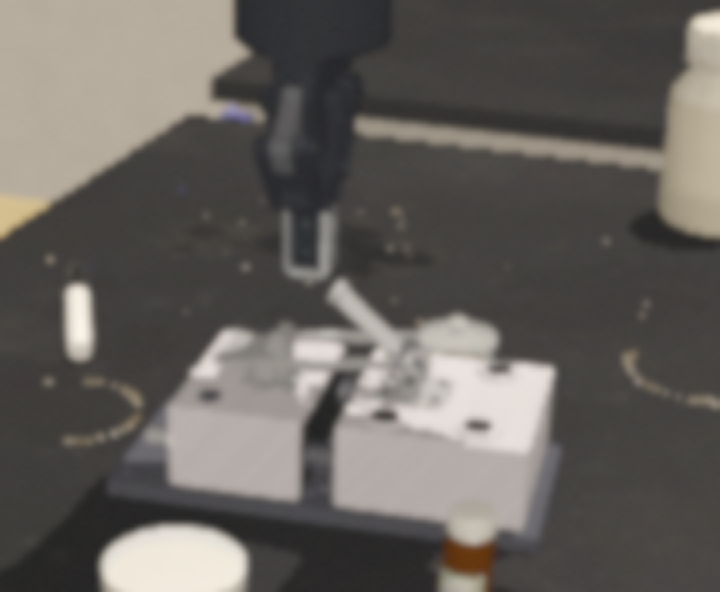

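View pics/w4.png

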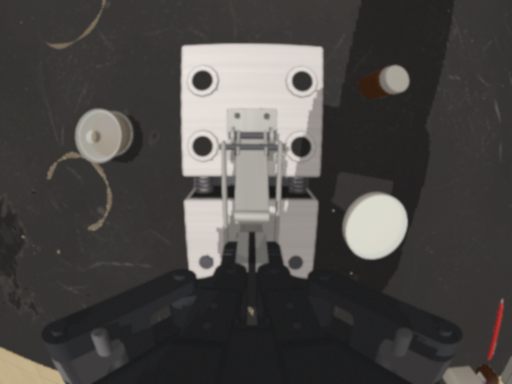

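Emit:
carry_out([
  [[0,0,0],[0.4,0,0],0],
  [[0,0,0],[0,0,0],0],
  [[0,0,0],[0,0,-0.5],0],
  [[0,0,0],[0,0,-0.5],0],
  [[0,0,0],[0,0,0],0],
])

```text
t: 9.3
tool_pos: [0.6108, 0.0608, 0.2759]
tool_rot: [-1.283, 1.156, 1.298]
contact_force: [-0.4, -1.0, -0.3]
opening: 0.0
```

```bash
python3 -c "
from h import *
to(55,0,30)"
```

```text
t 9.3 tip m(mm) [65.6 -0.5 28.9] F(m) [-0.5 -0.9 -0.3] rot err [-0.005 -0.008 -0.008]
need shift units [-0.53 -0.03  0.06]
```

Emit:
carry_out([
  [[0,0,0],[-0.25,-0.02,0.05],0],
  [[0,0,0],[-0.2,-0.02,0.05],0],
  [[0,0,0],[-0.15,-0.02,0.1],0],
])

```text
t: 9.6
tool_pos: [0.598, 0.0596, 0.2788]
tool_rot: [-1.282, 1.157, 1.299]
contact_force: [2.8, 0.4, -1.5]
opening: -0.0
```

Emit:
carry_out([
  [[0,0,0],[-0.15,-0.02,0.12],0],
  [[0,0,0],[-0.15,-0.02,0.12],0],
])

```text
t: 9.8
tool_pos: [0.5917, 0.0588, 0.2848]
tool_rot: [-1.283, 1.154, 1.297]
contact_force: [1.8, -1.2, -1.5]
opening: 0.0003
```

Emit:
carry_out([
  [[0,0,0],[-0.15,-0.02,0.1],0],
  [[0,0,0],[-0.15,-0.02,0.1],0],
])

```text
t: 10.0
tool_pos: [0.5855, 0.0579, 0.2899]
tool_rot: [-1.284, 1.152, 1.295]
contact_force: [3.1, 0.4, -2.4]
opening: 0.0001
```

```bash
python3 -c "
from h import *
to(43,0,41)"
```

```text
t 10.0 tip m(mm) [40.9 -0.8 42.9] F(m) [ 3.1  0.1 -2.4] rot err [-0.006 -0.003 -0.008]
need shift units [ 0.1   0.05 -0.09]
```

Emit:
carry_out([
  [[0,0,0],[-0.2,0,0.07],0],
  [[0,0,0],[-0.2,0,0.07],0],
])

```text
t: 10.2
tool_pos: [0.5776, 0.0576, 0.2938]
tool_rot: [-1.287, 1.151, 1.291]
contact_force: [5.1, -1.4, -2.8]
opening: -0.0001
```

Emit:
carry_out([
  [[0,0,0],[-0.22,0,0.05],0],
  [[0,0,0],[-0.22,0,0.05],0],
])

```text
t: 10.4
tool_pos: [0.5688, 0.057, 0.2967]
tool_rot: [-1.291, 1.149, 1.287]
contact_force: [5.9, -1.5, -2.3]
opening: -0.0
```

Emit:
carry_out([
  [[0,0,0],[-0.25,-0.02,0.03],0],
  [[0,0,0],[-0.25,-0.02,0.03],0],
])

```text
t: 10.6
tool_pos: [0.5588, 0.056, 0.2986]
tool_rot: [-1.293, 1.146, 1.284]
contact_force: [6.8, -1.0, -3.7]
opening: 0.0
```

```bash
python3 -c "
from h import *
to(13,0,49)"
```

```text
t 10.6 tip m(mm) [16.3 -0.7 51.6] F(m) [ 6.6 -1.7 -3.7] rot err [-0.003  0.01  -0.007]
need shift units [-0.17  0.02 -0.13]
```

Emit:
carry_out([
  [[0,0,0],[-0.22,0,-0.06],0],
  [[0,0,0],[-0.22,0,-0.06],0],
])

```text
t: 10.8
tool_pos: [0.551, 0.0557, 0.2989]
tool_rot: [-1.298, 1.14, 1.276]
contact_force: [7.4, -1.9, -0.9]
opening: 0.0004
```

Emit:
carry_out([
  [[0,0,0],[-0.22,0,-0.05],0],
  [[0,0,0],[-0.22,0,-0.05],0],
])

```text
t: 11.0
tool_pos: [0.5431, 0.0552, 0.2987]
tool_rot: [-1.304, 1.135, 1.268]
contact_force: [8.3, -0.3, -3.5]
opening: -0.0003
```

```bash
python3 -c "
from h import *
to(-13,0,44)
im,d=get_image('side'); cv2.imwrite('pics/s5.png',cv2.resize(im[110:270,190:370],None,fx=4,fy=3.7,interpolation=cv2.INTER_CUBIC))"
```

```text
t 11.0 tip m(mm) [ 3.8 -0.6 51.8] F(m) [ 8.2 -1.1 -3.5] rot err [-0.001  0.029 -0.007]
need shift units [-0.84 -0.06 -0.39]
```

View pics/s5.png

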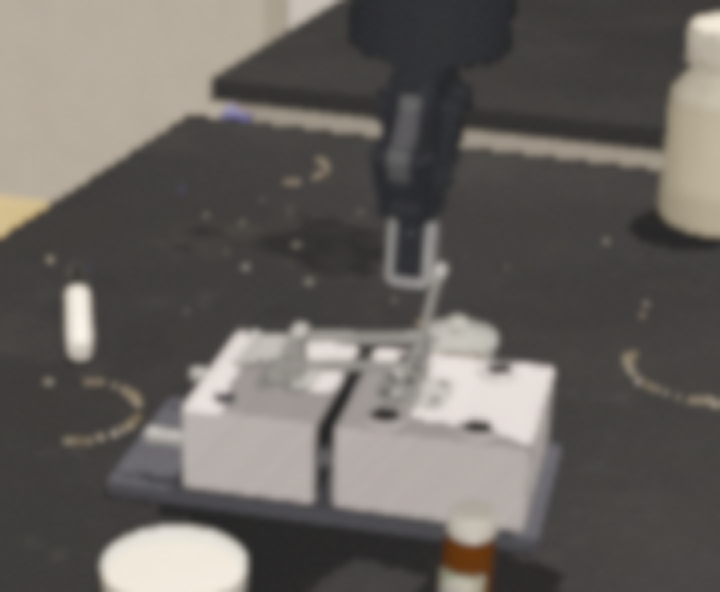

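Emit:
carry_out([
  [[0,0.15,0],[-0.15,0,-0.12],0],
  [[0,0.15,0],[-0.15,0,-0.12],0],
])

```text
t: 11.25
tool_pos: [0.5382, 0.0547, 0.2969]
tool_rot: [-1.295, 1.15, 1.282]
contact_force: [8.2, -1.7, -1.5]
opening: 0.0
```

Emit:
carry_out([
  [[0,0.12,0],[-0.15,0,-0.15],0],
  [[0,0.12,0],[-0.15,0,-0.15],0],
])

```text
t: 11.45
tool_pos: [0.5343, 0.0542, 0.2948]
tool_rot: [-1.29, 1.159, 1.29]
contact_force: [8.0, -0.4, -0.1]
opening: 0.0
```

```bash
python3 -c "
from h import *
to(-13,0,44)"
```

```text
t 11.45 tip m(mm) [-10.3  -0.6  47.8] F(m) [ 8.  -1.3 -0.1] rot err [ 0.002 -0.002 -0.006]
need shift units [-0.14  0.02 -0.19]
```

Emit:
carry_out([
  [[0,0.08,0],[-0.15,0.01,-0.2],0],
  [[0,0.08,0],[-0.15,0.01,-0.2],0],
])

```text
t: 11.65
tool_pos: [0.5308, 0.0542, 0.2926]
tool_rot: [-1.29, 1.161, 1.291]
contact_force: [5.5, -1.4, 6.1]
opening: -0.0001
```

Emit:
carry_out([
  [[0,0.06,0],[-0.15,0,-0.22],0],
  [[0,0.06,0],[-0.15,0,-0.22],0],
])

```text
t: 11.85
tool_pos: [0.5275, 0.0539, 0.2909]
tool_rot: [-1.291, 1.161, 1.289]
contact_force: [3.8, 0.0, 8.0]
opening: 0.0
```

```bash
python3 -c "
from h import *
to(-23,0,36)"
```

```text
t 11.85 tip m(mm) [-17.3  -0.6  43.9] F(m) [ 3.8 -0.4  8. ] rot err [ 0.004 -0.003 -0.006]
need shift units [-0.29 -0.   -0.39]
```

Emit:
carry_out([
  [[0,0.08,0],[-0.22,0,-0.28],0],
  [[0,0.08,0],[-0.22,0,-0.28],0],
])

```text
t: 12.05
tool_pos: [0.5216, 0.0536, 0.2868]
tool_rot: [-1.291, 1.163, 1.29]
contact_force: [5.6, -0.3, 4.5]
opening: 0.0
```

Emit:
carry_out([
  [[0,0.06,0],[-0.2,0,-0.3],0],
  [[0,0.06,0],[-0.2,0,-0.3],0],
])

```text
t: 12.25
tool_pos: [0.5157, 0.0532, 0.2811]
tool_rot: [-1.292, 1.165, 1.29]
contact_force: [3.4, -0.8, 5.8]
opening: 0.0001
```

```bash
python3 -c "
from h import *
to(-23,0,36)"
```

```text
t 12.25 tip m(mm) [-29.6  -0.5  34.1] F(m) [ 3.3 -1.2  5.8] rot err [ 0.007 -0.005 -0.006]
need shift units [0.32 0.06 0.09]
```

Emit:
carry_out([
  [[0,0.02,0],[-0.14,0.02,-0.35],0],
  [[0,0.02,0],[-0.14,0.02,-0.35],0],
])

```text
t: 12.45
tool_pos: [0.5114, 0.0536, 0.2725]
tool_rot: [-1.294, 1.164, 1.288]
contact_force: [-0.7, -2.0, 7.3]
opening: -0.0
```

Emit:
carry_out([
  [[0,0,0],[-0.1,0,-0.35],0],
  [[0,0,0],[-0.1,0,-0.35],0],
])

```text
t: 12.65
tool_pos: [0.5075, 0.0535, 0.262]
tool_rot: [-1.295, 1.164, 1.287]
contact_force: [-1.2, -1.3, 4.0]
opening: -0.0001
```

```bash
python3 -c "
from h import *
to(-39,0,10)"
```

```text
t 12.65 tip m(mm) [-37.3   0.2  15. ] F(m) [-1.4 -1.2  4. ] rot err [ 0.01  -0.002 -0.006]
need shift units [-0.08 -0.02 -0.25]
```

Emit:
carry_out([
  [[0,0,0],[-0.03,0,-0.25],0],
  [[0,0,0],[-0.02,0,-0.2],0],
])

```text
t: 12.85
tool_pos: [0.5058, 0.0535, 0.2537]
tool_rot: [-1.295, 1.166, 1.288]
contact_force: [-0.6, -0.8, 1.8]
opening: 0.0
```

Emit:
carry_out([
  [[0,0,0],[0,0,-0.12],0],
])

```text
t: 12.95
tool_pos: [0.5055, 0.0535, 0.2509]
tool_rot: [-1.294, 1.167, 1.289]
contact_force: [1.1, -0.8, 1.6]
opening: 0.0001
```

Emit:
carry_out([
  [[0,0,0],[0,0,-0.08],0],
])

```text
t: 13.05
tool_pos: [0.5054, 0.0535, 0.2488]
tool_rot: [-1.294, 1.167, 1.289]
contact_force: [0.6, -0.0, 9.3]
opening: 0.0003
```

```bash
python3 -c "
from h import *
to(-39,0,2)"
```

```text
t 13.05 tip m(mm) [-39.9   0.4   1.9] F(m) [ 0.6 -0.1  9.3] rot err [ 0.01  -0.005 -0.006]
need shift units [ 0.05 -0.01  0.01]
```

Stop felt at the expected height (tip 1.9 mm above the pivot level). One light press more, then withdraw.

Emit:
carry_out([
  [[0,0,0],[0,0,-0.05],0],
])

```text
t: 13.15
tool_pos: [0.5056, 0.0535, 0.2488]
tool_rot: [-1.293, 1.167, 1.29]
contact_force: [-5.2, -0.8, 14.2]
opening: 0.0001
```

Emit:
carry_out([
  [[0,0,0],[0,0,0.4],0],
  [[0,0,0],[0,0,0.9],0],
  [[0,0,0],[0,0,1],0],
  [[0,0,0],[0,0,1],0],
  [[0,0,0],[-0.5,0,1],0],
  [[0,0,0],[-0.5,0,0.5],0],
  [[0,0,0],[0,0,0],0],
])

```text
t: 13.85
tool_pos: [0.4832, 0.0543, 0.3459]
tool_rot: [-1.287, 1.171, 1.298]
contact_force: [-0.7, -1.0, 0.2]
opening: -0.0001
```

Run:
```python
from h import *
st()
a=[]
for n in ('side','top','wrist'):
    im,d=get_image(n); 
    if n=='side': cv2.imwrite('pics/s6.png',cv2.resize(im[110:270,190:370],None,fx=4,fy=3.7,interpolation=cv2.INTER_CUBIC))
    else: cv2.imwrite(f'pics/{n}6.png',im)
    if n!='wrist':
        P=w2m(depthpts(n,d))*1000 if 0 else (w2m(depthpts(n,d).reshape(-1,3))*1000)
        k=(abs(P[:,1])<6)&(P[:,0]>-70)&(P[:,0]<110)&(P[:,2]>-16)&(P[:,2]<50)&(d.reshape(-1)>0); Q=P[k]
        print(n,[(x,np.median(Q[(Q[:,0]>=x)&(Q[:,0]<x+8),2]).round(1)) for x in range(-70,100,8)])
    if n=='top':
        for q,z in(("weighing_bottle",.048),("vial",.058),("petri_dish",.013)):
            for r in masks_of("top",q)[:2]: print(q,round(r["p"],2),onz("top",r["centre"],z).round(4))
```

```text
t 13.85 tip m(mm) [-63.5   4.2  98.9] F(m) [-0.8 -0.9  0.2] rot err [ 0.007 -0.015 -0.007]
side [(-70, np.float64(-14.7)), (-62, np.float64(-13.6)), (-54, np.float64(-6.9)), (-46, np.float64(0.1)), (-38, np.float64(0.2)), (-30, np.float64(-6.4)), (-22, np.float64(-12.2)), (-14, np.float64(0.9)), (-6, np.float64(2.3)), (2, np.float64(nan)), (10, np.float64(-12.2)), (18, np.float64(-14.4)), (26, np.float64(-14.7)), (34, np.float64(-14.0)), (42, np.float64(-13.0)), (50, np.float64(10.7)), (58, np.float64(3.7)), (66, np.float64(3.7)), (74, np.float64(3.7)), (82, np.float64(-14.1)), (90, np.float64(-14.4)), (98, np.float64(-13.9))]
top [(-70, np.float64(nan)), (-62, np.float64(nan)), (-54, np.float64(nan)), (-46, np.float64(nan)), (-38, np.float64(nan)), (-30, np.float64(nan)), (-22, np.float64(nan)), (-14, np.float64(nan)), (-6, np.float64(nan)), (2, np.float64(nan)), (10, np.float64(nan)), (18, np.float64(nan)), (26, np.float64(-13.5)), (34, np.float64(-12.9)), (42, np.float64(-11.4)), (50, np.float64(15.3)), (58, np.float64(5.7)), (66, np.float64(5.6)), (74, np.float64(6.2)), (82, np.float64(-11.8)), (90, np.float64(-13.3)), (98, np.float64(-13.9))]
weighing_bottle 0.62 [[ 0.551  -0.0684  0.048 ]]
weighing_bottle 0.49 [[0.6162 0.0638 0.048 ]]
  return _methods._mean(a, axis=axis, dtype=dtype,
  ret = ret.dtype.type(ret / rcount)
```

View pics/s6.png

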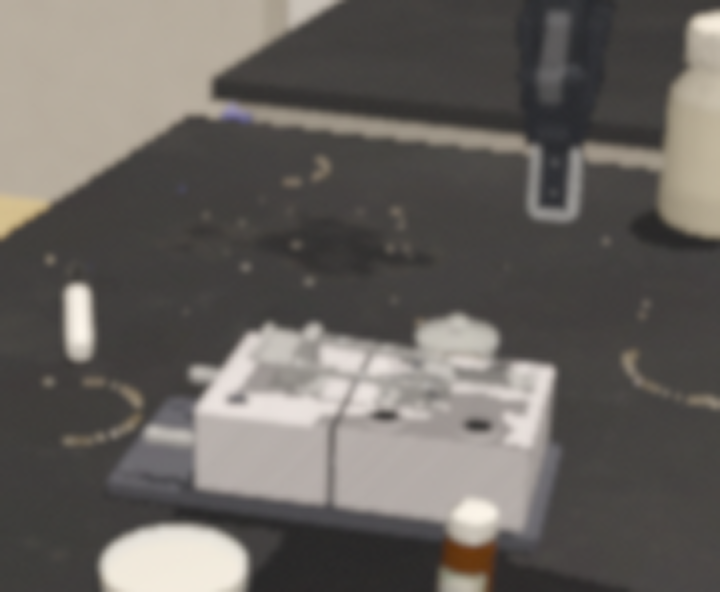

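View pics/wrist6.png

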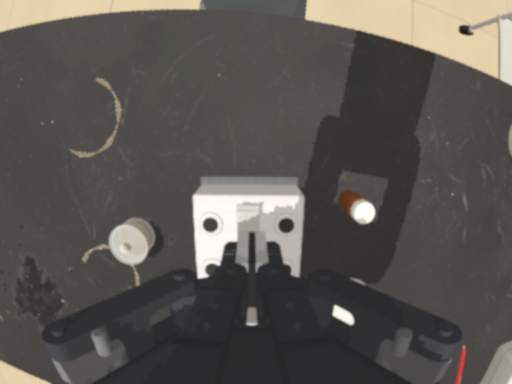

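```bash
python3 -c "
from h import *
st(); print(finish_job())"
```

```text
t 14.15 tip m(mm) [-64.    4.1  96.2] F(m) [-0.8  1.1  0.1] rot err [ 0.007 -0.019 -0.006]
the job is handed in; nothing more can be done
None
```

The latch is closed and the job is handed in at 14.2 s, with the gripper clear about 96 mm above the latch. I did not get a verdict back, so the points below are my own checks.

- **Hooking:** I pressed the tab down with the shut fingertips. The bar met the nose at about 5 N, then the force fell to about 1 N as it dropped under the lip. It then stopped hard on the saddle, where I pressed up to 12 N. The stop height puts the hook about 4 mm above its middle setting.
- **Lever:** I pushed the lever's end up, over and down past centre at about 9 N or less. At its stop I gave one confirming press, which read about 14–15 N. No reading at the end of a move came near the 25 N limit.
- **Final state:** After I let go, the side camera shows the lever staying flat, its top within 1–2 mm of pivot height. The halves are nearly together, with a thin gap that I judged by eye from the picture at about 3 mm. The force reading was noise only, about 1 N.
- **Glassware:** All three pieces appear where they were in the last pictures. The network re-measured only the weighing bottle, within 5 mm of its first reading, which is within the network's own scatter. It did not report the vial or dish in the last top view, so I checked those two by eye only; the dish was mostly hidden by the gripper in the wrist view.

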